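# Open the jam crock, blot the lid and stow it

## Robot

A 7-joint arm with a two-finger parallel gripper is mounted at the origin on the work surface. World frame = base frame: x ahead of the robot, y to its left, z up, the work surface at z = 0. Lengths are in m, angles in rad, forces in N, time in s.
With the tool pointing down it reaches from about 0.425 to 0.875 m from the base axis. Payload 8.4 kg.
Tool frame: the origin (TCP) lies on the centre line of the jaws, within the pads' length; the fingertips stand bot.nose_length ahead of it and the grasp point (between the pads) lies 5 mm behind it (bot.nose_length is the distance from the TCP to the fingertips, in m); z points along the fingers, y is the line along which they close (so a half turn about z gives the same grasp; the last joint's range is limited). The gripper opens to 87 mm and grips with 3 to 60 N. Pads are 19 mm wide; open, the fingers measure 117 mm over their backs; the gripper's body (75 mm by 190 mm) begins 51 mm behind the grasp point.
Start: joints at [-1.389, 0.333, 0.04, 1.465, -0.013, 1.343, -0.059], TCP at [0.18, 0.625, 0.237] pointing down, gripper open.
Joint ranges: [-2.58, 2.58], [-0.38, 2.09], [-1.3, 1.39], [0.25, 2.4], [-1.5, 4.64], [0.08, 2.09], [-2.65, 2.65]. Speed limits (rad/s): [2.22, 2.22, 2.79, 2.79, 3.14, 3.14, 3.14].

## Interface

Orientations are given as a rotation vector (axis times angle).
In Python, from bench import bot, jaws, cams, workorder gives the robot as it stands. Calls block until the motion is done:
- bot.move_to(position, orientation): joint-space move of the TCP to a pose.
- bot.move_linear(position, feed=0.15, rotation=None, contact_N=None): straight line of the TCP; rotation=None keeps the orientation; feed is the mean speed in m/s. With contact_N (N) it stops when the force on the tool has changed by that much, and returns True; else False.
- bot.goto_joints(angles): joint-space move.
- jaws.gripper_to(opening): opening from 0.0 (shut) to 1.0 (fully open); the grip force is fixed at half the most; returns when the fingers have stopped.
- bot.sleep(seconds).
- bot.ik(position, orientation): joint angles nearest the present ones, or None.
- cams.grab_frame(name): name is "scene" or "top"; returns a dict with "image" (400x640x3 uint8, blue, green, red), "fx", "fy", "cx", "cy" (pixels), "cam_to_world" (4x4, takes a point from camera to world coordinates). Camera axes: x right, y up, looking along -z (the intrinsics and any distortion apply to the point x, -y, -z); pixel columns grow to the right and rows downward; lengths in m; the calibration is good to about 2 mm. A picture is of the moment at which its call begins. There is no depth.
A pose or a line that the arm cannot do raises bot.PlanningError and nothing moves.
- workorder.hand_in(): hands the job in; it is judged then, once.
Readings, each from a call of its own:
- bot.get_t(): time.
- bot.get_joint_pos(): joint angles.
- bot.get_qvel(): joint speeds.
- bot.get_effort(): joint torques, N m.
- bot.get_position(): TCP position.
- bot.get_tool_rot(): TCP orientation.
- bot.get_contact_force(): force on the tool from outside, world axes, zero at the start.
- bot.get_wrist_torque(): the same for the moment, N m.
- bot.get_finger_gap(): opening from 0.0 (shut) to 1.0 (fully open).
- bot.get_gripper_force(): force on a finger pad.
Only numpy, scipy, OpenCV 4.12 (cv2) and the standard library are available. Lean on these libraries where they do the work, as an engineer would, in place of code of your own. Each camera call takes 0.05 s, during which the arm holds its last target. There are 200 camera calls.

## Task

Unscrew the lid of the blue jam crock anticlockwise, regripping as often as needed, lift it off and set it down flat, underside down, on the blue blotting pad and let go of it. Then pick it up again and lower it gently, never dropping it, into the orange square lid holder so that it sits flat on the bottom with its knob up; leave the mug, the honey jar and the bowl where they are.

Things in the scene. Friction and masses are not known exactly. Their poses are not given: they have to be found in the camera images.
- jar: Jam crock, fixed, cannot turn or tip: a blue round jar 74 mm in diameter standing in a wooden block 110 x 110 x 30 mm. Its shoulder is 74 mm above the counter; from there a white screw neck, hidden in the lid at the start, goes up to 104 mm. Origin: centre of the block's underside, on the counter; z up along the neck's axis; yaw varies.
- lid: Loose brown wooden screw lid, 120 g: a straight-sided round cap 60 mm in diameter and 28 mm high, hollow below (54 mm wide, 24 mm deep), with a round knob on top (48 mm over all). Origin: centre of the cap's lower edge; z up through the knob. It starts screwed on the crock, its lower edge 80 mm above the counter, 6 mm above the crock's shoulder. It unscrews anticlockwise seen from above.
- pad: Blotting pad, fixed: a flat blue cloth-covered slab 110 x 110 x 5 mm on the counter. Origin: centre of its underside, on the counter. The lid resting on it has its origin 5 mm above the counter.
- holder: Lid holder, fixed: an orange open square tray 84 x 84 mm outside and 30 mm high, walls and floor 6 mm thick, so inside 72 x 72 mm and 24 mm deep. Origin: centre of its underside, on the counter; yaw varies. The lid seated in it has its origin 6 mm above the counter; 6 mm are left around it, no room for fingers at its rim, but the cap's top 4 mm and the knob stand above the walls.
- mug: Bystander: white loose mug with a handle, 76 mm in diameter, 85 mm high. Origin: centre of its underside.
- honey: Bystander: loose amber honey jar, 64 mm in diameter, 90 mm high. Origin: centre of its underside.
- bowl: Bystander: small loose white bowl, 90 mm in diameter, 40 mm high. Origin: centre of its underside.
- jar_neck (a point): Point on the neck's axis where the origin of the screwed-on lid lies, 80 mm above the counter; axes as the crock's. The lid does not rise while it is turned: it stays seated at this height, stiff at first (0.6 to 1.1 N m: grip the rim with 30 N or more), then light, and stays put when let go between twists. Inner lugs hold it down until it is turned far enough; then it lifts straight up.
- lid_mark (a point): White mark on the lid's top, 22 mm from its axis towards the lid's x axis. The lid's yaw less the crock's yaw is 0.05 to 0.6 rad at the start. Once it has grown to between 4.1 and 5.7 rad (counted on past pi, so 4.1 reads as -2.18) the lid is free; at about 5.85 it meets a stop. About 4.4 rad of turning from the start always frees it, more than one twist can give.
- lid_knob (a point): Middle of the lid's round black knob, 16 mm in diameter and 20 mm high, on the axis, 38 mm above the lid's origin. Good for carrying the lid, but too slim to break it loose by: twist by the rim.
Things that resemble listed ones, but are neither listed nor needed, are in the scene too. What is shaped like the lid but green or turquoise is not meant.

How it is judged:
On the way, in this order (a step that is already met when the one before it is completed fails the run):
1. the lid is unscrewed and lifted clear of the neck, its lower edge at least 30 mm above where it sat, upright (z of lid in the frame of jar above 0.11 m and angle between lid's own z axis and vertical below 0.5 rad), for 0.05 s.
2. the lid lies flat, knob up, on the blotting pad (centre within 35 mm of the pad's centre), let go and at rest (horizontal distance between lid and pad below 0.035 m and height (world z) of lid below 0.0085 m and angle between lid's own z axis and vertical below 0.1 rad and contact force between lid and the fingers below 0.05 N and contact force between lid and pad above 0.3 N and linear speed of lid below 0.02 m/s), for 0.2 s.
At the end, for the whole second after the job is handed in: The lid sits in the orange lid holder, knob up and flat (tilt under 0.08 rad), on its floor (within 3.5 mm of height), its centre within 12 mm of the holder's centre, let go and at rest (horizontal distance between lid and holder below 0.012 m and height (world z) of lid between 0.003 and 0.0095 m and angle between lid's own z axis and vertical below 0.08 rad and linear speed of lid below 0.02 m/s and contact force between lid and the fingers below 0.05 N); the robot touches nothing.
It fails at once if the lid is dropped: it moves faster than 0.5 m/s with no finger on it (linear speed of lid above 0.5 m/s and contact force between lid and the fingers below 0.01 N).
It fails at once if the mug, the honey jar or the bowl is moved by more than 30 mm (distance of any of mug, honey, bowl from where it was at the start of the episode above 0.03 m).
It also fails if it takes over 72 s, if anything falls off the work surface, if the arm or the gripper's body presses on something with over 40 N, if the wrist force passes 120 N, or if a joint passes its speed limit or range.

## Working session

There is one attempt and no reset: what is moved stays moved. The work goes in short steps, each a Python script; the robot and the scene stay as the last script left them, time stands still between calls to the robot, and variables do not carry over. Pictures are saved under pics/ and viewed, at most 10 in all, crops included, and the job is handed in when it is done.

```bash
mkdir -p pics; python3 - <<'E'
from bench import bot,jaws,cams
import cv2
for n in("scene","top"):
    f=cams.grab_frame(n); cv2.imwrite(f"pics/{n}0.png",f["image"]); print(n,f["fx"],f["fy"],f["cx"],f["cy"],[k for k in f],f["cam_to_world"].round(4).tolist())
print(bot.get_t(),bot.nose_length,bot.get_tool_rot(),bot.get_position())
E
```

```text
scene 409.71909269226137 409.71909269226137 318.0988989984816 201.78537425557732 ['image', 'fx', 'fy', 'cx', 'cy', 'cam_to_world'] [[-0.8897, -0.333, 0.3123, 0.957], [0.4561, -0.6775, 0.577, 0.5843], [0.0194, 0.6558, 0.7547, 0.94], [0.0, 0.0, 0.0, 1.0]]
top 455.6986531319633 455.6986531319633 326.5423652224055 196.14277120480253 ['image', 'fx', 'fy', 'cx', 'cy', 'cam_to_world'] [[-0.0583, 0.9763, -0.2082, 0.3944], [-0.9983, -0.0561, 0.0165, -0.041], [0.0044, 0.2088, 0.9779, 1.0664], [0.0, 0.0, 0.0, 1.0]]
0.1 0.014 [-4.39611508e-01 -3.11057552e+00  2.27558555e-03] [0.18002679 0.62414508 0.23575664]
```

View pics/top0.png

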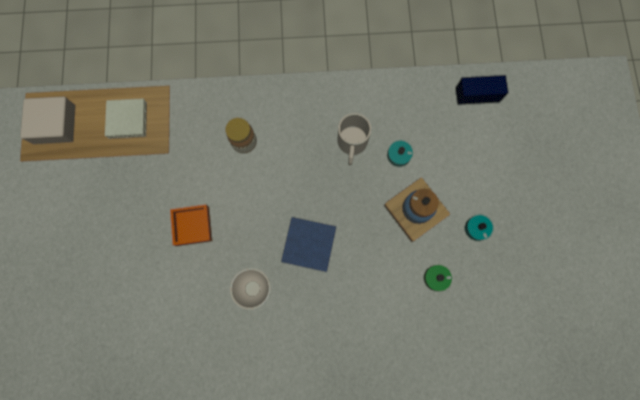

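View pics/scene0.png

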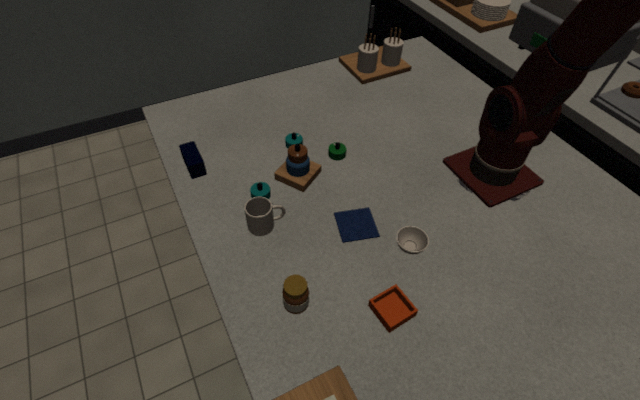

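The top view shows the brown lid on the blue crock in its wooden block at about (424,200). Lookalikes are turquoise at (401,152), turquoise at (480,228) and green at (438,278). The pad is at (309,244), the holder at (191,225), the mug at (354,133), the honey jar at (239,132) and the bowl at (251,288). I choose the brown lid and check it in close crops.

```bash
cat > h.py <<'E'
import numpy as np, cv2
from bench import bot,jaws,cams,workorder
from scipy.spatial.transform import Rotation as R
def pix2w(f,u,v,z):
    M=f["cam_to_world"]; d=M[:3,:3]@np.array([(u-f["cx"])/f["fx"],-(v-f["cy"])/f["fy"],-1.]); o=M[:3,3]
    return o+d*(z-o[2])/d[2]
def w2pix(f,p):
    M=f["cam_to_world"]; c=M[:3,:3].T@(np.array(p)-M[:3,3]); return f["cx"]+f["fx"]*c[0]/-c[2], f["cy"]-f["fy"]*c[1]/-c[2]
def rv(yaw): # tool down; tool x axis at world yaw, y axis (closing line) at yaw-90deg
    return (R.from_euler('z',yaw)*R.from_euler('x',np.pi)).as_rotvec()
E
python3 - <<'E'
from h import *
T=cv2.imread('pics/top0.png');S=cv2.imread('pics/scene0.png')
def crop(I,u,v,w,k): return cv2.resize(I[v-w//2:v+w//2,u-w//2:u+w//2],None,fx=k,fy=k,interpolation=cv2.INTER_CUBIC)
a=np.hstack([crop(T,420,206,76,5),crop(S,298,160,76,5)]);cv2.imwrite('pics/c1.png',cv2.convertScaleAbs(a,alpha=1.6))
a=np.hstack([crop(T,191,225,76,5),crop(T,309,244,76,5)]);cv2.imwrite('pics/c2.png',cv2.convertScaleAbs(a,alpha=1.6))
E
```

```text
(no output)
```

View pics/c1.png

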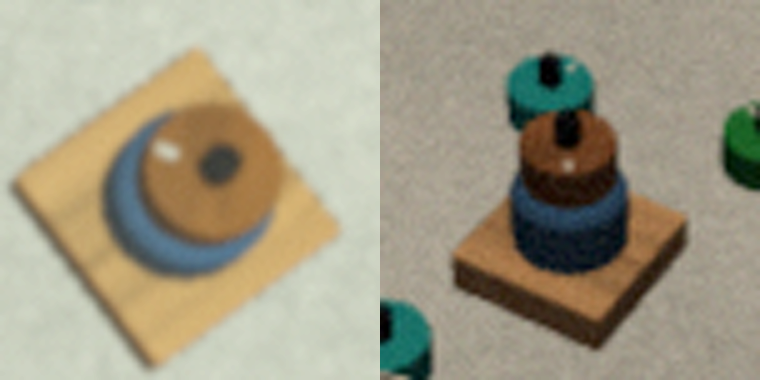

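View pics/c2.png

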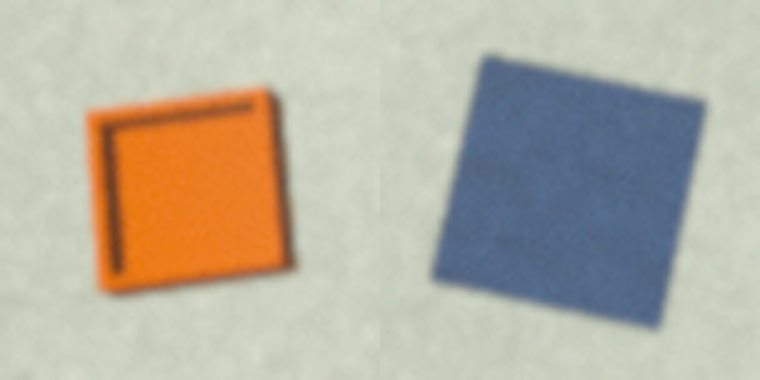

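Chosen: the brown lid on the blue crock. In the crop its top disc is centred at (215,172), which is full (425,202.4), and the mark is at (166,151), full (415.2,198.2). The holder and pad corners are also clear.

```bash
python3 - <<'E'
from h import *
f=cams.grab_frame("top"); s=cams.grab_frame("scene")
P=lambda c,o,z,F=f:[pix2w(F,o[0]+x/5,o[1]+y/5,z) for x,y in c]
np.set_printoptions(precision=4,suppress=True)
o=(382,168)
blk=np.array(P([(197,48),(340,230),(153,355),(15,182)],o,.03)); print('block',blk.mean(0),[np.linalg.norm(blk[i]-blk[i-1]) for i in range(4)],np.degrees([np.arctan2(*(blk[i]-blk[i-1])[[1,0]]) for i in range(4)]))
t=np.array(P([(215,172),(166,151),(221,163)],o,.108)); t[2]=P([(221,162)],o,.128)[0]; print('lid top,mark,knob',t); 
d=t[1]-t[0];print('mark yaw',np.arctan2(d[1],d[0]),np.linalg.norm(d[:2]))
ts=np.array(P([(569,145),(568,166)],(260-76,122),.108,s));print('scene lidtop,mark',ts)
h=np.array(P([(88,113),(270,90),(293,268),(104,293)],(153,187),.03));print('holder',h.mean(0),[np.linalg.norm(h[i]-h[i-1]) for i in range(4)],np.degrees(np.arctan2(*(h[1]-h[0])[[1,0]])))
p=np.array(P([(485-380,55),(706-380,102),(660-380,327),(433-380,280)],(271,206),.005));print('pad',p.mean(0),[np.linalg.norm(p[i]-p[i-1]) for i in range(4)])
# silhouette check of lid: predicted outline vs brown mask
for n,F in(("top",f),("scene",s)):
    for z in(.09,.13): print(n,z)
print('bystanders: mug,honey,bowl',pix2w(f,354,128,.085),pix2w(f,238,129,.09),pix2w(f,251,288,.03))
for x,y in((401,152),(480,228),(438,278)): print('decoy',pix2w(f,x,y,.02))
for n,pt in(('pad',p.mean(0)),('holder',h.mean(0))): print(n,'in scene',w2pix(s,pt))
E
```

```text
block [ 0.5738 -0.2663  0.03  ] [np.float64(0.10830152746423367), np.float64(0.10671862239769041), np.float64(0.10594256200523378), np.float64(0.10080251751657192)] [ -57.0043 -147.6071  119.7924   33.7925]
lid top,mark,knob [[ 0.5726 -0.2673  0.108 ]
 [ 0.583  -0.2472  0.108 ]
 [ 0.573  -0.2656  0.128 ]]
mark yaw 1.0942449509254917 0.022627921575460726
scene lidtop,mark [[ 0.5751 -0.2591  0.108 ]
 [ 0.5836 -0.2426  0.108 ]]
holder [0.5653 0.2561 0.03  ] [np.float64(0.08404742647669321), np.float64(0.08400652548171364), np.float64(0.08382616012802324), np.float64(0.08585452740769058)] -85.90196983204122
pad [ 0.509  -0.0119  0.005 ] [np.float64(0.107595081585193), np.float64(0.10648135610328932), np.float64(0.10660689597894131), np.float64(0.10700538871996881)]
top 0.09
top 0.13
scene 0.09
scene 0.13
bystanders: mug,honey,bowl [ 0.758  -0.1292  0.085 ] [0.7687 0.1333 0.09  ] [0.4158 0.1218 0.03  ]
decoy [ 0.7151 -0.2433  0.02  ]
decoy [ 0.5215 -0.4092  0.02  ]
decoy [ 0.4136 -0.2995  0.02  ]
pad in scene (np.float64(355.45328136018105), np.float64(222.4744450563821))
holder in scene (np.float64(392.4276926086243), np.float64(301.9147667075341))
```

```bash
python3 - <<'E'
from h import *
np.set_printoptions(precision=3,suppress=True)
c=[.573,-.2655]
print(R.from_rotvec(bot.get_tool_rot()).as_matrix()[:,0], bot.get_joint_pos())
for y in np.arange(-3,3.2,.5):
    q=bot.ik([*c,.2],rv(y)); print(round(y,2),None if q is None else np.array(q))
E
```

```text
[-0.961  0.277 -0.   ] [-1.389  0.334  0.04   1.466 -0.013  1.343 -0.059]
-3.0 [-0.471  0.56   1.186  1.602 -0.53   1.343  2.498]
-2.5 [ 1.043  0.464 -0.91   1.525  0.372  1.335  2.309]
-2.0 None
-1.5 [-0.483  0.58   1.217  1.602 -0.554  1.353 -2.266]
-1.0 [-0.483  0.58   1.217  1.602 -0.554  1.353 -1.766]
-0.5 [-0.483  0.58   1.217  1.602 -0.554  1.353 -1.266]
0.0 [-0.464  0.55   1.171  1.602 -0.518  1.339 -0.794]
0.5 [-0.376  0.463  1.001  1.599 -0.401  1.302 -0.386]
1.0 [-0.385  0.47   1.016  1.599 -0.411  1.304  0.122]
1.5 [-0.385  0.47   1.016  1.599 -0.411  1.304  0.622]
2.0 [-0.26   0.399  0.816  1.594 -0.3    1.279  1.033]
2.5 [-0.235  0.39   0.78   1.593 -0.283  1.276  1.519]
3.0 [-0.479  0.572  1.206  1.602 -0.545  1.349  2.227]
```

```bash
python3 - <<'E'
from h import *
np.set_printoptions(precision=3,suppress=True)
c=[.573,-.2655]
jaws.gripper_to(1.0)
bot.move_to([*c,.22],rv(-1.5)); print(bot.get_t(),bot.get_joint_pos())
print(bot.move_linear([*c,.093],feed=.1,contact_N=8), bot.get_position())
f0=bot.get_contact_force(); jaws.gripper_to(0.0)
print(bot.get_finger_gap(),bot.get_gripper_force(),bot.get_contact_force()-f0,bot.get_position(),bot.get_t(),bot.get_joint_pos())
E
```

```text
3.8083 [-0.485  0.557  1.217  1.576 -0.529  1.382 -2.285]
False [ 0.573 -0.266  0.094]
0.6865190799911703 30.00404782993428 [10.146 -2.401 -5.229] [ 0.575 -0.265  0.093] 5.825 [-0.423  0.663  1.105  1.71  -0.64   1.174 -2.212]
```

```bash
python3 - <<'E'
from h import *
np.set_printoptions(precision=3,suppress=True)
p=bot.get_position()
bot.move_linear([.5765,-.2655,.0935],feed=.02); print(bot.get_contact_force(),bot.get_position())
q=np.array(bot.get_joint_pos()); a=q[6]
for d in (.2,.5,1.0):
    t=bot.get_t(); g=q.copy(); g[6]=a+d; bot.goto_joints(g)
    print(d,bot.get_t()-t,bot.get_joint_pos()[6]-a,bot.get_contact_force(),bot.get_wrist_torque(),bot.get_position(),bot.get_finger_gap())
E
```

```text
[-5.417  2.521  1.113] [ 0.575 -0.265  0.093]
0.2 0.3083 0.1965325312387156 [-3.483  0.865  1.377] [0.137 0.621 0.706] [ 0.575 -0.265  0.093] 0.6862133514841514
0.5 0.39169999999999927 0.4938664286321486 [-2.619  0.559  0.326] [0.028 0.753 0.85 ] [ 0.575 -0.265  0.093] 0.6882901093858917
1.0 0.5500000000000007 0.9938685726332053 [-1.007 -0.133  1.476] [-0.172  0.495  0.213] [ 0.575 -0.266  0.093] 0.6869592753607568
```

```bash
python3 - <<'E'
from h import *
np.set_printoptions(precision=3,suppress=True)
q=np.array(bot.get_joint_pos()); a=-2.212
for d in (1.8,2.6,3.5,4.4):
    t=bot.get_t(); g=q.copy(); g[6]=a+d; bot.goto_joints(g)
    print(d,bot.get_t()-t,bot.get_joint_pos()[6]-a,bot.get_contact_force(),bot.get_wrist_torque(),bot.get_position(),bot.get_finger_gap())
def crop(I,u,v,w,k): return cv2.resize(I[v-w//2:v+w//2,u-w//2:u+w//2],None,fx=k,fy=k,interpolation=cv2.INTER_CUBIC)
a=np.hstack([crop(cams.grab_frame(n)["image"],u,v,76,5) for n,u,v in(("top",420,206),("scene",298,160))]);cv2.imwrite('pics/c3.png',cv2.convertScaleAbs(a,alpha=1.6))
E
```

```text
1.8 0.7917000000000005 1.7957736480920032 [-0.291 -0.94  -0.134] [-0.054  0.197  0.029] [ 0.576 -0.265  0.093] 0.6898396343165876
2.6 0.7832999999999988 2.5964498241121468 [-0.732 -0.205 -0.548] [-0.233  0.137 -0.041] [ 0.575 -0.266  0.093] 0.6877302551627444
3.5 0.8666999999999998 3.496925442360564 [-0.503 -0.964  0.753] [-0.221  0.039  0.044] [ 0.575 -0.265  0.093] 0.6835774210441187
4.4 0.8666 4.397021299094642 [-0.596 -0.867 -0.071] [-0.083 -0.036  0.005] [ 0.575 -0.265  0.093] 0.6850579889850097
```

View pics/c3.png

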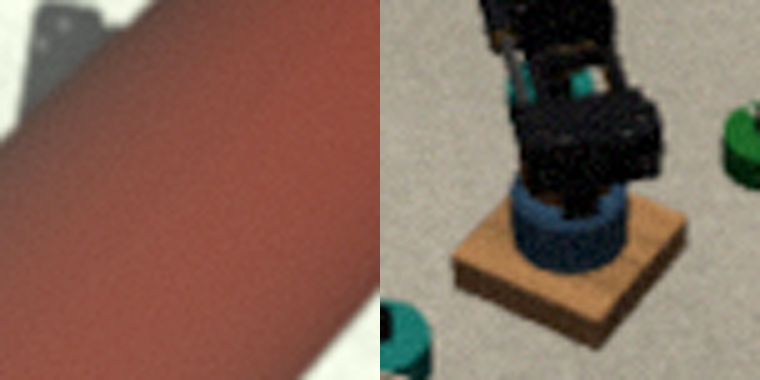

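The arm and gripper hide the mark in both views. I'll try a guarded lift instead, since the lugs would show up as force.

```bash
python3 - <<'E'
from h import *
np.set_printoptions(precision=3,suppress=True)
hit=bot.move_linear([.575,-.2655,.108],feed=.03,contact_N=8)
print(hit,bot.get_contact_force(),bot.get_position(),bot.get_finger_gap())
if not hit:
    print(bot.move_linear([.575,-.2655,.20],feed=.08,contact_N=10)); bot.sleep(.2)
    print(bot.get_contact_force(),bot.get_position(),bot.get_finger_gap(),bot.get_t(),bot.get_joint_pos())
    cv2.imwrite('pics/lift.png',cv2.convertScaleAbs(cams.grab_frame("scene")["image"][20:260,160:480],alpha=1.6))
E
```

```text
False [-0.556  1.149 -1.357] [ 0.575 -0.265  0.108] 0.6831050183243974
False
[ 0.259  1.41  -1.252] [ 0.575 -0.265  0.2  ] 0.6900448632780959 12.95 [-0.472  0.576  1.199  1.596 -0.545  1.353  2.126]
```

```bash
python3 - <<'E'
from h import *
np.set_printoptions(precision=3,suppress=True)
P=[.509,-.012]
bot.move_to([*P,.12],rv(1.6)); print(bot.get_t(),bot.get_joint_pos(),bot.get_finger_gap(),bot.get_contact_force())
bot.move_linear([*P,.035],feed=.1)
hit=bot.move_linear([*P,.015],feed=.02,contact_N=3); print(hit,bot.get_position(),bot.get_contact_force())
p=bot.get_position()
jaws.gripper_to(1.0); bot.sleep(.3)
bot.move_linear([p[0],p[1],.12],feed=.12); print(bot.get_t(),bot.get_position())
bot.move_linear([.40,-.012+.0,.16],feed=.2) if bot.ik([.43,-.012,.16],rv(1.6)) is None else bot.move_to([.45,-.2,.2],rv(1.6))
f=cams.grab_frame("top");g=cams.grab_frame("scene")
def crop(I,u,v,w,k): return cv2.resize(I[v-w//2:v+w//2,u-w//2:u+w//2],None,fx=k,fy=k,interpolation=cv2.INTER_CUBIC)
cv2.imwrite('pics/pad.png',cv2.convertScaleAbs(np.hstack([crop(f["image"],309,244,76,5),crop(g["image"],355,222,76,5)]),alpha=1.6)); print(bot.get_t())
E
```

```text
14.6083 [-1.125  0.313  1.24   1.986 -0.338  1.075  0.294] 0.6898628375402351 [ 0.072 -0.496 -1.518]
True [ 0.509 -0.012  0.019] [-2.902  0.153  9.27 ]
18.25 [ 0.509 -0.012  0.119]
19.2083
```

View pics/pad.png

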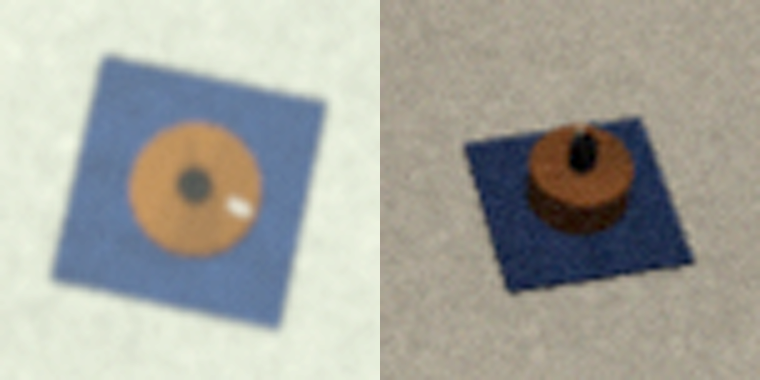

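The top crop shows the lid flat and centred on the pad: disc at (195,188), knob at (193,185). The scene crop agrees. Next I grip it by the knob.

```bash
python3 - <<'E'
from h import *
np.set_printoptions(precision=3,suppress=True)
f=cams.grab_frame("top"); print(pix2w(f,310,243.6,.033),pix2w(f,309.6,243,.053))
P=[.5095,-.012]; H=[.566,.256]
jaws.gripper_to(.5)
bot.move_to([*P,.13],rv(1.6)); 
print(bot.move_linear([*P,.049],feed=.08,contact_N=6),bot.get_position())
f0=bot.get_contact_force(); jaws.gripper_to(0.0); print(bot.get_finger_gap()*87,bot.get_gripper_force(),bot.get_contact_force()-f0)
bot.move_linear([*P,.06],feed=.03); bot.move_linear([*P,.15],feed=.1); bot.sleep(.2)
print(bot.get_finger_gap()*87,bot.get_contact_force(),bot.get_t())
bot.move_to([*H,.15],rv(1.6)); print(bot.get_joint_pos(),bot.get_position())
bot.move_linear([*H,.095],feed=.08)
a=[]
for n,u,v in(("top",191,225),("scene",392,295)):
    I=cams.grab_frame(n)["image"]; a.append(cv2.resize(I[v-38:v+38,u-38:u+38],None,fx=5,fy=5,interpolation=cv2.INTER_CUBIC))
cv2.imwrite('pics/hold.png',cv2.convertScaleAbs(np.hstack(a),alpha=1.6)); print(bot.get_t(),bot.get_position())
E
```

```text
[ 0.507 -0.015  0.033] [ 0.506 -0.014  0.053]
False [ 0.51  -0.012  0.049]
14.79242736359653 30.00032901763916 [-1.691  0.17   1.626]
15.316341216854076 [ 0.738 -0.022 -1.045] 24.6333
[-1.173  0.446  0.888  1.682 -0.367  1.191 -0.169] [0.567 0.253 0.15 ]
26.6333 [0.566 0.256 0.096]
```

View pics/hold.png

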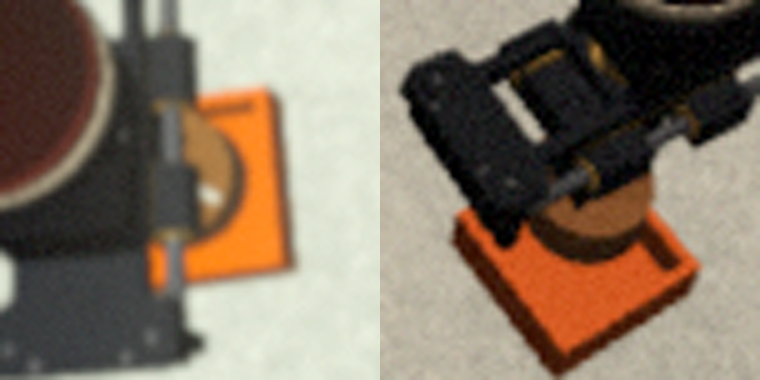

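The lid hangs level and is roughly over the holder in both views. The top camera read about 2.4 mm low in x and y at both the crock and the pad, so I correct the holder centre to (0.5677, 0.2586).

```bash
python3 - <<'E'
from h import *
np.set_printoptions(precision=3,suppress=True)
H=[.5677,.2586]
bot.move_linear([*H,.085],feed=.05)
hit=bot.move_linear([*H,.046],feed=.02,contact_N=3); print(hit,bot.get_position(),bot.get_contact_force())
if bot.get_position()[2]<.056:
    p=bot.get_position(); jaws.gripper_to(.6); bot.sleep(.2)
    bot.move_linear([p[0],p[1],.15],feed=.1); bot.move_to([.5,.0,.25],rv(1.6))
    a=[]
    for n,u,v in(("top",191,225),("scene",392,300)):
        I=cams.grab_frame(n)["image"]; cv2.imwrite(f'pics/full_{n}.png',I); a.append(cv2.resize(I[v-38:v+38,u-38:u+38],None,fx=5,fy=5,interpolation=cv2.INTER_CUBIC))
    cv2.imwrite('pics/fin.png',cv2.convertScaleAbs(np.hstack(a),alpha=1.6)); print(bot.get_t(),bot.get_contact_force())
E
```

```text
True [0.568 0.259 0.05 ] [-0.635  0.374  5.597]
32.0 [-0.043  0.897 -0.842]
```

View pics/fin.png

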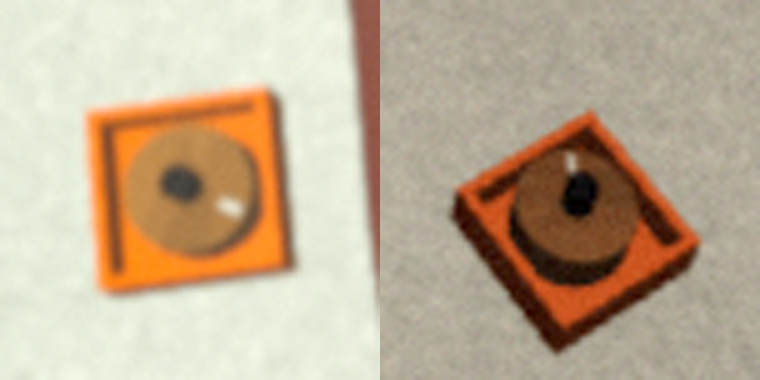

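The lid sits flat in the holder, knob up, with its disc at (190,192) against a holder centre of about (189,191). It touched the bottom at TCP z = 0.050, which is seating height.

```bash
python3 -c "
from bench import workorder; print(workorder.hand_in())"
```

```text
the job is handed in; nothing more can be done
None
```

The lid was unscrewed, set down and released on the blotting pad, then lowered into the orange holder, where the last pictures show it flat with its knob up; the job was handed in at about 32 s and the hand-in returned no verdict.

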